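# Find and open the tip-up slat of a cable box

### The arm

A 7-joint arm with a two-finger parallel gripper is mounted at the origin on the work surface. World frame = base frame: x ahead of the robot, y to its left, z up, the work surface at z = 0. Lengths are in mm, angles in rad, forces in N, time in s.
With the tool pointing down it reaches from about 400 to 875 mm from the base axis. Payload 4.4 kg.
Tool frame: the origin (TCP) lies where the fingers leave the gripper's body, on its centre line; the fingertips stand 73 mm ahead of it and the grasp point (between the pads) lies 54 mm ahead of it; z points along the fingers, y is the line along which they close (so a half turn about z gives the same grasp; the last joint's range is limited). The gripper opens to 85 mm and grips with 20 to 120 N. Pads are 22 mm wide; open, the fingers measure 114 mm over their backs; the gripper's body (76 mm by 85 mm) begins 54 mm behind the grasp point. The pads swing forward as they close: fully open they stand 13 mm farther back than shut.
Start: joints at [1.042, 0.628, 0.038, 1.517, -0.027, 0.996, -0.02], TCP at [290.222, -581.626, 303.913] pointing down, gripper open.
Joint ranges: [-3.06, 3.06], [-0.37, 2.12], [-1.25, 1.32], [0.18, 2.47], [-1.1, 4.24], [0.23, 1.98], [-2.94, 2.94]. Speed limits (rad/s): [2.57, 2.57, 3.14, 3.14, 3.14, 3.14, 3.14].

### API

Orientations are given as [roll, pitch, yaw] about the fixed x, y, z axes, in that order (R = Rz(yaw) Ry(pitch) Rx(roll)).
In Python, from cell import ctrl gives the robot as it stands.
- The arm moves only by the tool send_rows, never from a script. Its argument "rows" is a list that holds one entry, the list of rows, each a list of 6 numbers: the shift along the tool's x, y, z in cm, then the turn, a rotation vector about the tool's x, y, z in rad. In form: [[[tx, ty, tz, wx, wy, wz], ...]]. A call has 1 to 10 rows; each row is the pose to reach, as a shift and turn from the pose commanded when the call began, along the tool's axes at that moment; what a row does not reach only later rows make up. A row lasts 1/10 s, in which the tool goes at most 50 mm and 8.59 degrees, less where a joint would pass 70% of its speed; a pose out of reach is approached as far as the arm can. A call with a gripper value outside its range is refused whole. "grip" is the closure in counts, from 0 (fully open) to 255 (shut), set as the call begins (left out, the last holds). The fingers move at their own pace and stop on an object; the grip force is fixed at half the most. Time passes only in rows, so rows that repeat a pose let the fingers close. It gives the time, the measured TCP pose, the force, the opening and the grip force at its end, in the units of the state.
- ctrl.read_state(): the state, without advancing time (a new reading comes with each control period).
- ctrl.get_image(name): name is "scene" or "top" or "wrist"; returns a dict with "pixels" (400x640x3 uint8, red, green, blue), "fx", "fy", "cx", "cy" (pixels), "D" ([k1, k2, p1, p2, k3] as OpenCV has them; the pictures are not rectified), "extrinsics" (4x4, takes a point from camera to world coordinates); the wrist camera has in their place "mount" (4x4, takes a point from camera to tool coordinates, whose origin is the TCP and whose axes are the flange's). Camera axes: x right, y up, looking along -z (the intrinsics and any distortion apply to the point x, -y, -z); pixel columns grow to the right and rows downward; lengths in mm; the calibration is good to about 2 mm. A picture is of the moment at which its call begins: read the wrist's pose just before it. There is no depth.
- ctrl.finish_job(): hands the job in; it is judged then, once.
The state is a dict: "clock": time; "qpos": joint angles; "qd": joint speeds; "tau": joint torques, N m; "eef_pos": TCP position; "tool_rot": TCP orientation; "force": force on the tool from outside, world axes, zero at the start; "torque": the same for the moment, N m; "width": finger opening in mm; "gripper_force": force on a finger pad.
Only numpy, scipy, OpenCV 4.12 (cv2) and the standard library are available. Lean on these libraries where they do the work, as an engineer would, in place of code of your own. Each camera call takes 0.05 s, during which the arm holds its last target. There are 200 camera calls.

### The job

One of the five identical slats on top of the pine cable box is its lid and tips on a hidden pivot; the others are glued down. Press the far ends of the slats with the fingertips until you find the one that rocks, press that one well down, then push its raised near end up and over until the slat stands upright or somewhat past, so that the power strip can be reached. Only press and push, do not pinch the slat or force it, and leave the remotes, the mug and the jar where they are.

Things in the scene. Friction and masses are not known exactly. Their poses are not given: they have to be found in the camera images.
- cable_box: Pine cable box fixed on the table, 514 wide (y) x 225 deep (x) x 95 mm high, dark rails and 60 mm end planks. Five light slats fill its top, flush: each 170 long (x = -85 near end to +85 far end), 75 wide, 16 thick, pitch 78 mm. An open slot 16 mm wide lies behind their far ends; power strip inside, top 42 mm above the table. Origin on the table under the box; x away from robot, y left.
- slat1_far (a point): Point on the top face of the leftmost (+y) slat's place, on its centre line, 15 mm from its far end: the spot to press, 40 mm beyond the pivot rod. Fixed to the box (does not follow the slat). Glued slats do not give; pressing a near end does nothing.
- slat1_near (a point): Point at the top of the near end of the leftmost (+y) slat's place, on its centre line, when lying flush. Fixed to the box (does not follow the slat). The loose slat's near end, pushed level while tilted under about 0.7 rad, wedges against the fingers; tilted more, or pushed upward, it goes easily.
- slat2_far (a point): Point on the top face of the second from the left slat's place, on its centre line, 15 mm from its far end: the spot to press, 40 mm beyond the pivot rod. Fixed to the box (does not follow the slat). Glued slats do not give; pressing a near end does nothing.
- slat2_near (a point): Point at the top of the near end of the second from the left slat's place, on its centre line, when lying flush. Fixed to the box (does not follow the slat). The loose slat's near end, pushed level while tilted under about 0.7 rad, wedges against the fingers; tilted more, or pushed upward, it goes easily.
- slat3_far (a point): Point on the top face of the middle slat's place, on its centre line, 15 mm from its far end: the spot to press, 40 mm beyond the pivot rod. Fixed to the box (does not follow the slat). Glued slats do not give; pressing a near end does nothing.
- slat3_near (a point): Point at the top of the near end of the middle slat's place, on its centre line, when lying flush. Fixed to the box (does not follow the slat). The loose slat's near end, pushed level while tilted under about 0.7 rad, wedges against the fingers; tilted more, or pushed upward, it goes easily.
- slat4_far (a point): Point on the top face of the second from the right slat's place, on its centre line, 15 mm from its far end: the spot to press, 40 mm beyond the pivot rod. Fixed to the box (does not follow the slat). Glued slats do not give; pressing a near end does nothing.
- slat4_near (a point): Point at the top of the near end of the second from the right slat's place, on its centre line, when lying flush. Fixed to the box (does not follow the slat). The loose slat's near end, pushed level while tilted under about 0.7 rad, wedges against the fingers; tilted more, or pushed upward, it goes easily.
- slat5_far (a point): Point on the top face of the rightmost (-y) slat's place, on its centre line, 15 mm from its far end: the spot to press, 40 mm beyond the pivot rod. Fixed to the box (does not follow the slat). Glued slats do not give; pressing a near end does nothing.
- slat5_near (a point): Point at the top of the near end of the rightmost (-y) slat's place, on its centre line, when lying flush. Fixed to the box (does not follow the slat). The loose slat's near end, pushed level while tilted under about 0.7 rad, wedges against the fingers; tilted more, or pushed upward, it goes easily.
- tip_slat (a joint): Tilt (rad) of the one slat not glued down (which one cannot be seen): 0 flush, grows as its near end rises, 1.57 upright, stop 2.10. It turns on a rod across the box 55 mm from its far end, 8 mm under its top; near end 115 mm from the rod. Stiff pivot: pressing at the spot takes 3 to 6 N; it stays where left. Far end pressed 18 mm down: tilt about 0.5; 30 mm down: about 0.8, near end up 80 mm. Free depth below it over 50 mm.
- remote_a: Black TV remote, 165 x 46 x 19 mm, lying loose on top of the box's left (+y) end plank, along it. Origin at the centre of its underside, x along its length.
- remote_b: Same kind of remote, loose on the table left (+y) of the box.
- mug: Blue mug, radius 40, height 92 mm, loose on the table right (-y) of the box, handle to its y. Origin at the centre of its underside.
- jar: Small amber jar with brass lid, radius 21, height 55 mm, standing loose on top of the box's right (-y) end plank. Origin at the centre of its underside.

How it is judged:
By the outcome, as a careful person would: the job done as asked, in the order asked, and still so for the second after the job is handed in, with the robot touching nothing.
It also fails if it takes over 58 s, if anything falls off the work surface, if the arm or the gripper's body presses on something with over 40 N, if the wrist force passes 120 N, or if a joint passes its speed limit or range.

## Working session

There is one attempt and no reset: what is moved stays moved. The work goes in short steps, Python scripts to look and compute and a tool call to move; the robot and the scene stay as the last step left them, time stands still between calls to the robot, and variables do not carry over. Pictures are saved under pics/ and viewed, at most 10 in all, crops included, and the job is handed in when it is done.

Besides the shell and the picture viewer there is one more tool, called after "Request:" by a JSON object that holds its "api" and its "payload". send_rows: Moves the arm, as the interface text tells. Its arguments: {"type":"object","properties":{"rows":{"type":"array","items":{"type":"array","items":{"type":"array","items":{"type":"number"}}}},"grip":{"type":"number"}},"required":["rows"]}

```bash
mkdir -p pics; ls; python3 - <<'E'
from cell import ctrl
import cv2, json, numpy as np
s=ctrl.read_state(); print({k:np.round(v,3).tolist() for k,v in s.items()})
for n in ["top","scene"]:
    im=ctrl.get_image(n); cv2.imwrite(f"pics/{n}0.png",im["pixels"][:,:,::-1])
    print(n,[im[k] for k in ("fx","fy","cx","cy","D")],np.round(im["extrinsics"],4).tolist())
E
```

```text
pics
{'clock': 0.0, 'qpos': [1.042, 0.629, 0.038, 1.518, -0.027, 0.996, -0.02], 'qd': [0.0, -0.001, 0.0, 0.0, -0.0, -0.0, -0.0], 'tau': [-0.001, -56.341, 1.226, -19.345, 0.011, 0.01, -0.0], 'eef_pos': [289.988, -581.188, 302.962], 'tool_rot': [-3.14, 0.0, 0.463], 'force': [0.029, 0.296, 0.196], 'torque': [-0.038, 0.044, 0.014], 'gripper_force': 0.0, 'width': 85.65}
top [499.9350600166163, 499.9350600166163, 319.3928840008024, 212.50602233652657, array([0.02071031, 0.        , 0.        , 0.        , 0.        ])] [[0.0179, 0.9986, -0.0504, 448.3637], [-0.9998, 0.0181, 0.0043, 9.5715], [0.0052, 0.0503, 0.9987, 1673.0129], [0.0, 0.0, 0.0, 1.0]]
scene [495.5626234134554, 495.5626234134554, 324.0057260559997, 206.79838637477354, array([-0.09104391,  0.        ,  0.        ,  0.        ,  0.        ])] [[0.7493, -0.5558, 0.36, 1022.5293], [0.6621, 0.6205, -0.4201, -557.6115], [0.0101, 0.5532, 0.833, 1243.1147], [0.0, 0.0, 0.0, 1.0]]
```

View pics/top0.png

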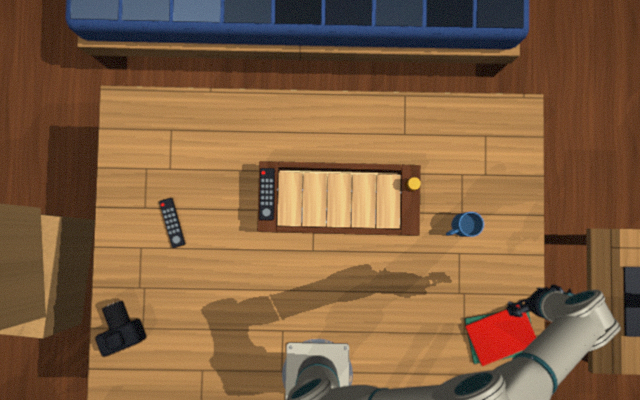

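View pics/scene0.png

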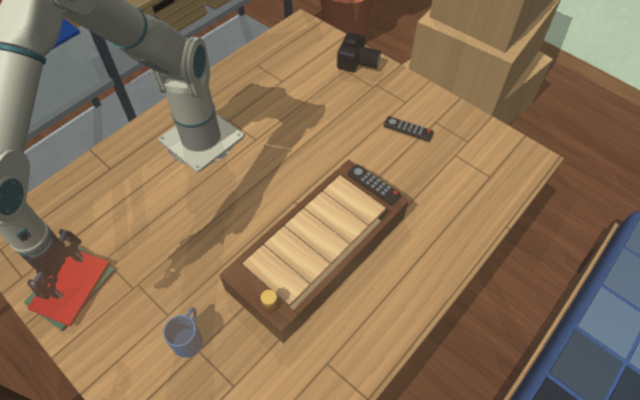

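```bash
cat > h.py <<'E'
import numpy as np, cv2
from cell import ctrl
def K(im): return np.array([[im["fx"],0,im["cx"]],[0,im["fy"],im["cy"]],[0,0,1]])
def px2w(im,uv,z):
    p=cv2.undistortPoints(np.array(uv,float).reshape(-1,1,2),K(im),im["D"])[:,0]
    d=np.c_[p[:,0],-p[:,1],-np.ones(len(p))]@im["extrinsics"][:3,:3].T
    o=im["extrinsics"][:3,3]; return o+d*((z-o[2])/d[:,2])[:,None]
def w2px(im,P):
    E=np.linalg.inv(im["extrinsics"]); F=np.diag([1,-1,-1])
    rv,_=cv2.Rodrigues(F@E[:3,:3]); return cv2.projectPoints(np.array(P,float),rv,F@E[:3,3],K(im),im["D"])[0][:,0]
E
python3 - <<'E'
from h import *
im=ctrl.get_image("top"); p=im["pixels"]
hsv=cv2.cvtColor(p,cv2.COLOR_RGB2HSV)
m=np.zeros(p.shape[:2],np.uint8)
roi=(slice(166,232),slice(272,404))
m[roi]=(hsv[...,2][roi]>150)*255
c=max(cv2.findContours(m,0,2)[0],key=cv2.contourArea)
r=cv2.minAreaRect(c);print(r); b=cv2.boxPoints(r); print(b); print(px2w(im,b,95).round(1))
cr=cv2.resize(p[150:250,245:435],None,fx=4.2,fy=4.2,interpolation=cv2.INTER_CUBIC); cv2.imwrite("pics/c1.png",cr[:,:,::-1])
E
```

```text
((338.71240234375, 199.00531005859375), (122.18681335449219, 55.05779266357422), 1.4320961236953735)
[[276.95007 224.99875]
 [278.3261  169.95816]
 [400.47473 173.01187]
 [399.0987  228.05246]]
[[ 486.1  136.    95. ]
 [ 660.8  135.5   95. ]
 [ 658.2 -252.2   95. ]
 [ 483.5 -249.6   95. ]]
```

View pics/c1.png

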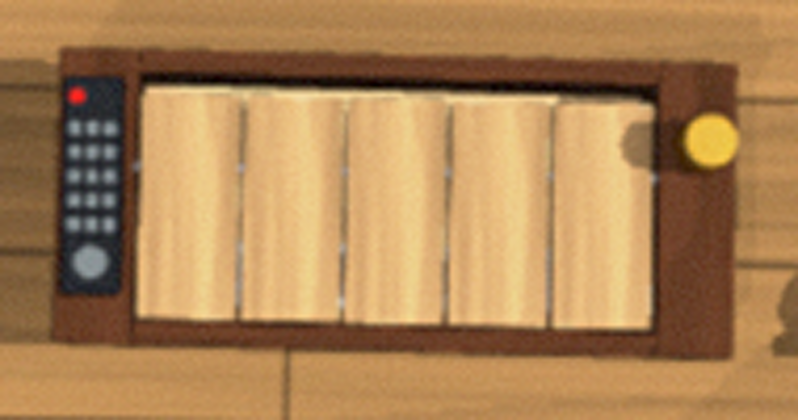

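```bash
python3 - <<'E'
from h import *
from scipy.optimize import least_squares
im=ctrl.get_image("top")
c=np.array([[62,48],[737,64],[732,357],[52,341],[135,319],[653,329]],float)
uv=(c+.5)/4.2-.5+[245,150]
M=np.array([[112.5,257],[112.5,-257],[-112.5,-257],[-112.5,257],[-85,193.5],[-85,-193.5]])
def T(q,M): 
    R=np.array([[np.cos(q[2]),-np.sin(q[2])],[np.sin(q[2]),np.cos(q[2])]]); return M@R.T+q[:2]
W=px2w(im,uv,95)[:,:2]
f=least_squares(lambda q:(T(q,M)-W).ravel(),[580,-60,0]); q=f.x; print(q,(T(q,M)-W).round(1).tolist())
np.save("q.npy",q)
for i in range(5):
    y=156-78*i; print(i+1,T(q,np.array([[70,y],[-85,y],[30,y],[85,y]])).round(1).tolist())
s=ctrl.read_state();print(s['eef_pos'],s['tool_rot'])
# check with scene
sc=ctrl.get_image("scene"); P=np.c_[T(q,M),np.full(6,95)]; pp=w2px(sc,P)
img=sc["pixels"].copy()
img=cv2.resize(img[130:350,200:430],None,fx=2.6,fy=2.6)
for a in pp: cv2.circle(img,tuple(int(x) for x in ((a-[200,130]+.5)*2.6)),3,(255,0,0),1)
cv2.imwrite("pics/c2.png",img[:,:,::-1])
E
```

```text
[ 5.73680074e+02 -5.81306415e+01 -4.98936644e-03] [[-0.6, 2.1], [-0.4, -1.5], [-4.0, -2.4], [-4.2, 1.0], [5.3, -0.8], [3.9, 1.5]]
1 [[644.5, 97.5], [489.5, 98.3], [604.5, 97.7], [659.5, 97.4]]
2 [[644.1, 19.5], [489.1, 20.3], [604.1, 19.7], [659.1, 19.4]]
3 [[643.7, -58.5], [488.7, -57.7], [603.7, -58.3], [658.7, -58.6]]
4 [[643.3, -136.5], [488.3, -135.7], [603.3, -136.3], [658.3, -136.6]]
5 [[642.9, -214.5], [487.9, -213.7], [602.9, -214.3], [657.9, -214.6]]
[ 290.09120052 -581.36093786  303.33534717] [-3.14041874e+00  2.13702624e-05  4.62799967e-01]
```

View pics/c2.png

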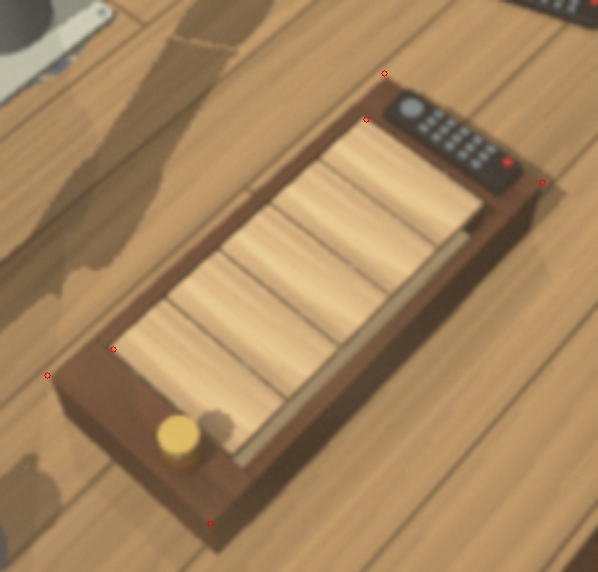

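```bash
python3 - <<'E'
from h import *
sc=ctrl.get_image("scene"); tp=ctrl.get_image("top")
c=np.array([[366,118],[113,349],[483,204],[232,452]],float)
print(px2w(sc,(c+.5)/2.6-.5+[200,130],95).round(1).tolist())
c=np.array([[135,319],[653,329],[143,92],[655,101],[239,92],[237,319]],float)
print(px2w(tp,(c+.5)/4.2-.5+[245,150],95).round(1).tolist())
hsv=tp["pixels"][...,0]; 
print(hsv[165:178,330], hsv[222:242,330]); print(hsv[160:180,290])
E
```

```text
[[488.6, 136.3, 95.0], [488.0, -251.1, 95.0], [656.8, 132.2, 95.0], [651.6, -251.2, 95.0]]
[[484.3, 136.6, 95.0], [483.8, -252.7, 95.0], [655.8, 134.3, 95.0], [656.1, -252.5, 95.0], [657.1, 61.9, 95.0], [485.7, 60.0, 95.0]]
[104 108  96  51  33  37 139 229 215 220 222 224 224] [218 216 222 215 178 108  96 101 105 107  98 112 171 190 197 197 198 194
 192 193]
[169 136 113 109 106 103  97  60  29  30 131 234 228 233 238 237 237 236
 236 237]
```

Request:
{"api": "send_rows", "payload": {"rows": [[[4.8,-1.7,0.4,0,0,0.05],[9.6,-3.4,0.8,0,0,0.1],[14.4,-5.1,1.2,0,0,0.16],[19.2,-6.8,1.6,0,0,0.22],[24,-8.5,2,0,0,0.28],[28.8,-10.2,2.4,0,0,0.33],[33.6,-11.9,2.8,0,0,0.38],[38.4,-13.6,3.2,0,0,0.42],[43.2,-15.3,3.6,0,0,0.463],[47.8,-17.2,4.3,0,0,0.463]]], "grip": 255}}

```text
clock: 1.35
eef_pos: [636.2, -220.1, 262.5]
tool_rot: [3.141, -0.001, -0.001]
force: [-0.0, -0.6, 0.4]
width: -0.0
gripper_force: 0.0
```

Request:
{"api": "send_rows", "payload": {"rows": [[[0,0,4,0,0,0],[0,0,7,0,0,0],[0,0,8.7,0,0,0],[0,0,8.7,0,0,0],[0,0,8.7,0,0,0]]]}}

```text
clock: 1.85
eef_pos: [634.9, -221.9, 175.5]
tool_rot: [3.141, -0.0, -0.0]
force: [-0.7, 0.1, 0.1]
width: -0.3
gripper_force: 0.0
```

Request:
{"api": "send_rows", "payload": {"rows": [[[0,0,0.4,0,0,0],[0,0,0.4,0,0,0]]]}}

```text
clock: 2.05
eef_pos: [635.0, -222.0, 172.2]
tool_rot: [3.141, -0.002, -0.0]
force: [0.3, -0.2, 0.0]
width: 0.3
gripper_force: 0.0
```

Request:
{"api": "send_rows", "payload": {"rows": [[[0.6,-0.7,0,0,0,0],[0.6,-0.7,0,0,0,0]]]}}

```text
clock: 2.25
eef_pos: [642.2, -212.9, 171.9]
tool_rot: [-3.14, -0.002, 0.002]
force: [1.0, 0.6, -0.2]
width: 0.3
gripper_force: 0.0
```

Request:
{"api": "send_rows", "payload": {"rows": [[[0,0,0.4,0,0,0],[0,0,0.4,0,0,0]]]}}

```text
clock: 2.45
eef_pos: [641.4, -214.3, 167.8]
tool_rot: [-3.141, -0.002, 0.0]
force: [0.9, 2.3, 3.8]
width: -0.1
gripper_force: 1.6
```

Request:
{"api": "send_rows", "payload": {"rows": [[[0,0,0.3,0,0,0],[0,0,0.3,0,0,0]]]}}

```text
clock: 2.65
eef_pos: [641.4, -214.3, 167.7]
tool_rot: [-3.141, -0.002, -0.0]
force: [-5.0, 3.1, 20.9]
width: -0.1
gripper_force: 10.1
```

Request:
{"api": "send_rows", "payload": {"rows": [[[0,0,-1.5,0,0,0],[0,-4,-1.5,0,0,0],[0,-7.8,-1.5,0,0,0],[0,-7.8,-1.5,0,0,0],[0,-7.8,-0.4,0,0,0],[0,-7.8,-0.2,0,0,0],[0,-7.8,0,0,0,0],[0,-7.8,0,0,0,0]]]}}

```text
clock: 3.45
eef_pos: [640.8, -137.6, 164.0]
tool_rot: [3.141, -0.0, -0.001]
force: [1.0, 0.8, 1.5]
width: -0.2
gripper_force: 0.8
```

Request:
{"api": "send_rows", "payload": {"rows": [[[0,0,0.3,0,0,0],[0,0,0.5,0,0,0],[0,0,0.5,0,0,0]]]}}

```text
clock: 3.75
eef_pos: [641.0, -137.6, 159.2]
tool_rot: [3.141, -0.001, -0.001]
force: [1.8, 0.3, 2.4]
width: 0.2
gripper_force: 1.3
```

Request:
{"api": "send_rows", "payload": {"rows": [[[0,0,0.5,0,0,0],[0,0,1,0,0,0],[0,0,1.5,0,0,0],[0,0,2,0,0,0],[0,0,2.4,0,0,0],[0,0,2.4,0,0,0]]]}}

```text
clock: 4.35
eef_pos: [640.3, -137.1, 134.4]
tool_rot: [3.141, 0.001, -0.0]
force: [1.7, -0.6, -0.5]
width: -0.0
gripper_force: 0.3
```

```bash
python3 - <<'E'
from h import *
p=ctrl.get_image("scene")["pixels"]
cv2.imwrite("pics/c3.png",cv2.resize(p[100:350,200:440],None,fx=2.3,fy=2.3)[:,:,::-1])
E
```

```text
(no output)
```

View pics/c3.png

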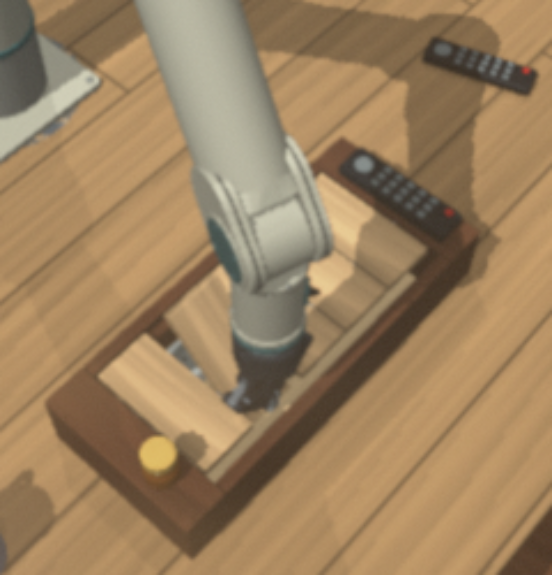

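Request:
{"api": "send_rows", "payload": {"rows": [[[0,0,-3,0,0,0],[0,0,-7,0,0,0],[0,0,-11,0,0,0],[0,0,-15,0,0,0],[0,0,-16.5,0,0,0],[-4,0,-16.5,0,0,0],[-8,0,-16.5,0,0,0],[-12,0,-16.5,0,0,0],[-16.5,0,-16.5,0,0,0],[-16.5,0,-16.5,0,0,0]]]}}

```text
clock: 5.4
eef_pos: [467.4, -136.4, 299.1]
tool_rot: [-3.139, 0.011, -0.003]
force: [1.6, 0.4, 0.8]
width: -0.5
gripper_force: 0.0
```

```bash
python3 - <<'E'
from h import *
s=ctrl.read_state(); print(s["eef_pos"],s["tool_rot"])
a=ctrl.get_image("scene")["pixels"][130:350,200:430]
cv2.imwrite("pics/c4.png",cv2.resize(a,None,fx=2.6,fy=2.6)[:,:,::-1])
E
```

```text
[ 467.38039359 -136.42298987  299.05337638] [-3.13904359  0.01075339 -0.00337918]
```

View pics/c4.png

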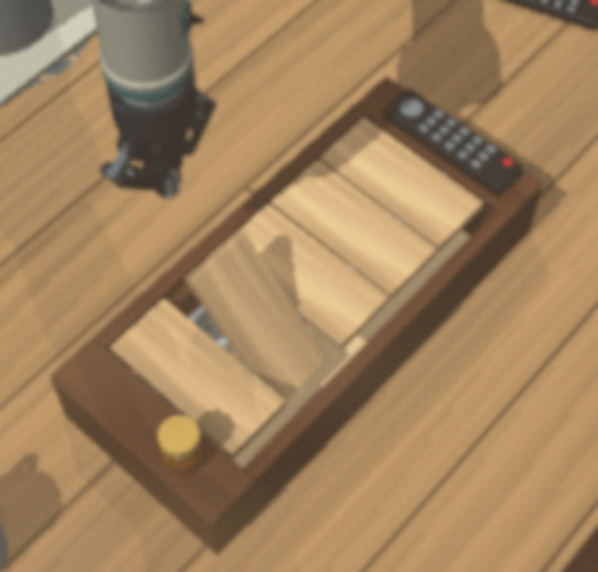

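```bash
python3 - <<'E'
from h import *
sc=ctrl.get_image("scene")
for t in (.5,.6,.7,.8,.9,1.0):
    x=601-115*np.cos(t)+8*np.sin(t); z=87+115*np.sin(t)+8*np.cos(t)
    pp=w2px(sc,[[x,-174,z],[x,-99,z]]); print(t,round(x),round(z),((pp-[200,130]+.5)*2.6).round().tolist())
E
```

```text
0.5 504 149 [[175.0, 282.0], [228.0, 233.0]]
0.6 511 159 [[179.0, 281.0], [232.0, 232.0]]
0.7 518 167 [[184.0, 281.0], [237.0, 232.0]]
0.8 527 175 [[189.0, 282.0], [243.0, 232.0]]
0.9 536 182 [[196.0, 284.0], [250.0, 234.0]]
1.0 546 188 [[203.0, 286.0], [257.0, 236.0]]
```

Request:
{"api": "send_rows", "payload": {"rows": [[[0,0,0,0,0,0],[0,0,4,0,0,0],[0,0,8,0,0,0],[0,0,9.1,0,0,0],[0,0,9.1,0,0,0],[0,0,9.1,0,0,0]]]}}

```text
clock: 6.1
eef_pos: [476.8, -136.9, 210.0]
tool_rot: [3.141, -0.002, -0.0]
force: [-0.2, -0.8, -0.4]
width: -0.0
gripper_force: 0.0
```

Request:
{"api": "send_rows", "payload": {"rows": [[[1,0,-0.1,0,0,0],[2,0,-0.3,0,0,0],[3,0,-0.6,0,0,0],[4,0,-0.9,0,0,0],[4.5,0,-1.1,0,0,0],[5,0,-1.3,0,0,0]]]}}

```text
clock: 6.7
eef_pos: [525.9, -136.7, 222.6]
tool_rot: [-3.142, 0.0, -0.0]
force: [-3.7, 0.3, 1.8]
width: -0.0
gripper_force: 1.4
```

Request:
{"api": "send_rows", "payload": {"rows": [[[0.8,0,-0.3,0,0,0],[1.6,0,-0.5,0,0,0],[2.4,0,-0.7,0,0,0],[3.2,0,-0.9,0,0,0],[4,0,-0.9,0,0,0],[4.8,0,-0.9,0,0,0],[5.4,0,-0.9,0,0,0],[5.4,0,-0.9,0,0,0]]]}}

```text
clock: 7.5
eef_pos: [582.0, -136.6, 232.1]
tool_rot: [3.141, -0.004, 0.0]
force: [0.6, -0.1, 0.0]
width: -0.2
gripper_force: 0.0
```

Request:
{"api": "send_rows", "payload": {"rows": [[[0.5,0,0,0,0,0],[1.0,0,0,0,0,0],[1.4,0,0,0,0,0],[1.4,0,0,0,0,0]]]}}

```text
clock: 7.9
eef_pos: [594.1, -136.6, 230.7]
tool_rot: [-3.142, 0.0, 0.0]
force: [0.0, -0.6, -1.4]
width: -0.0
gripper_force: 0.0
```

Request:
{"api": "send_rows", "payload": {"rows": [[[-2,0,0,0,0,0],[-6,0,0,0,0,0],[-10,0,0,0,0,0],[-12,0,-4,0,0,0],[-12,0,-8,0,0,0],[-13,0,-11,0,0,0],[-13,0,-11,0,0,0],[-13,0,-11,0,0,0]]]}}

```text
clock: 8.7
eef_pos: [463.9, -136.6, 341.7]
tool_rot: [3.141, -0.002, -0.0]
force: [-0.1, 0.4, -0.4]
width: 0.5
gripper_force: 0.0
```

```bash
python3 - <<'E'
from h import *
sc=ctrl.get_image("scene"); a=sc["pixels"][100:350,200:430]
cv2.imwrite("pics/c5.png",cv2.resize(a,None,fx=2.4,fy=2.4)[:,:,::-1])
for t in (1.4,1.5,1.6,1.7,1.8,1.9):
    x=601-115*np.cos(t)+8*np.sin(t); z=87+115*np.sin(t)+8*np.cos(t)
    pp=w2px(sc,[[x,-174,z],[x,-99,z]]); print(t,round(x),round(z),((pp-[200,100]+.5)*2.4).round().tolist())
E
```

```text
1.4 589 202 [[217.0, 355.0], [268.0, 307.0]]
1.5 601 202 [[226.0, 362.0], [276.0, 313.0]]
1.6 612 202 [[234.0, 369.0], [285.0, 320.0]]
1.7 624 200 [[243.0, 376.0], [293.0, 327.0]]
1.8 635 197 [[251.0, 384.0], [301.0, 335.0]]
1.9 646 193 [[259.0, 393.0], [309.0, 343.0]]
```

View pics/c5.png

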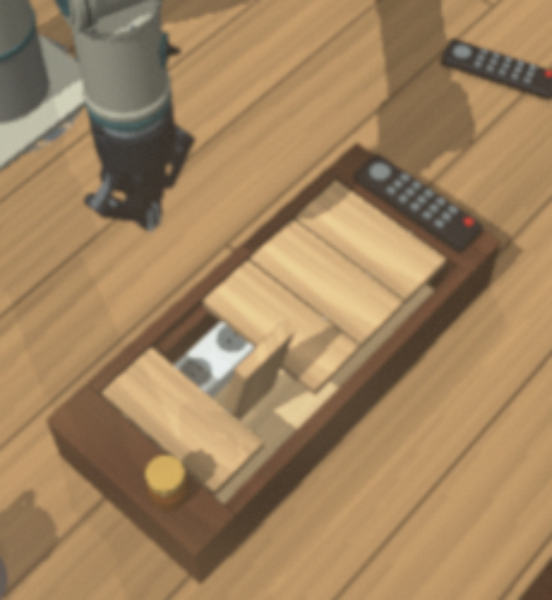

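The slat's upper edge is at about (240,375)–(291,332), which puts the tilt near 1.7, just past upright. The power strip is exposed, the remotes and jar haven't moved, and the arm is clear of everything.

```bash
python3 -c "
from cell import ctrl
print(ctrl.finish_job())"
```

```text
the job is handed in; nothing more can be done
None
```

The job is handed in: the loose slat was the second from the right; I pressed its far end about 34 mm down, then pushed it over to about 1.7 rad, just past upright, so the power strip can be reached and the remotes, mug and jar were left untouched.

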